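Fold down the coin cover and shut the cash box at a spice stall

TASK

Close the stall's cash box for the night: first fold the upright coin cover down flat over the coin tray, then swing the open lid shut over it until it is fully closed, without slamming it. Only push with the fingertips and pick nothing up: the coin tray stays seated in the box, and the glasses, bottles, jar, scoop and calculator around it stay where they are.

Things in the scene. Friction and masses are not known exactly. Their poses are not given: they have to be found in the camera images.
- cashbox: Blue sheet-steel cash box, fixed to the table; its open lower part is 190 mm deep (its own x), 260 mm wide (its own y) and 65 mm high, 92 mm high with the lid shut. Origin: centre of its underside. Its own -x side is the front (with the lock); its lid is hinged along the +x rim. The box stands sideways to the robot: its front looks roughly to the robot's left, the lid stands on its right.
- cash_lid (a joint): Lid angle in rad: 0 = fully shut, about 1.57 = upright; it starts at 1.65 to 1.9, leaning away from the box, and stops at 2.0. Stiff friction hinge (0.55 N m): the lid stays where it is left at any angle and does not fall shut; it has to be pushed all the way down (about 4 N near its free edge at first, less later). It would jam on the upright coin cover.
- lid_hinge (a point): Middle of the lid's hinge line, at the box's +x rim, 66 mm above the table, in the box's axes (the hinge runs along the box's own y).
- lid_edge (a point): Middle of the lid's free edge, on its outer (top) face; 190 mm from the hinge line. The lid is a shallow tray 190 x 260 x 25 mm of 2.5 mm sheet: its outer face lies 25 mm outside the plane through the hinge line, so it tops out at 91 mm when shut. A flat wire handle, 96 mm along the hinge direction, lies on the outer face, 82 to 115 mm from the hinge line, 6 mm proud.
- coin_cover (a joint): Coin cover angle in rad: 0 = folded down flat over the coin cups, about 1.57 = upright; it starts at 1.57 to 1.75 and stops at 1.8. Stiff hinge (0.075 N m): it stays where it is left and does not fall; pushing it takes about 1 N near its free edge.
- cover_hinge (a point): Middle of the cover's hinge line on the front edge of the coin tray, about 84 mm from the box's centre towards its front (-x), about 59 mm above the table; it runs along the box's own y.
- cover_edge (a point): Middle of the free edge of the coin cover, an aluminium plate 92 mm from hinge to free edge, 236 mm along the hinge, 3 mm thick, with a 5 mm rolled edge. Folded down it points from the hinge towards the lid's hinge and its top lies 62 mm above the table, just below the box's rim.
- tray_mid (a point): Centre of the black lift-out coin tray (178 x 248 x 35 mm, about 0.8 kg with coins), which lies loose in the box on ledges 22 mm above the table with 3 mm of play; five coin cups in its front half under the cover, three wells behind. It must not be lifted or shifted out of its seat.
- glass_a: Tall glass tumbler, 72 mm across, 120 mm high, standing behind the open lid. Origin: centre of its foot.
- glass_b: Small glass tumbler, 60 mm across, 85 mm high, standing in front of the box, a little towards the robot from the lock. Origin: centre of its foot.
- bottle_a: White bottle with a green cap, 58 mm across, 150 mm high, in front of the box, towards its end farther from the robot. Origin: centre of its foot.
- bottle_b: Amber bottle with a yellow cap, 58 mm across, 170 mm high. Origin: centre of its foot.
- jar: Amber glass jar with metal lid, 68 mm across, 85 mm high. Origin: centre of its foot.
- calculator: Pocket calculator lying flat, 150 x 90 x 17 mm. Origin: centre of its underside.
- scoop: Metal scoop with wooden handle lying flat, 180 mm long, 60 mm wide. Origin: under its middle.

How it is judged:
By the outcome, as a careful person would: the job done as asked, in the order asked, and still so for the second after the job is handed in, with the robot touching nothing.
It also fails if it takes over 50 s, if anything falls off the work surface, if the arm or the gripper's body presses on something with over 40 N, if the wrist force passes 120 N, or if a joint passes its speed limit or range.

ROBOT

A 6-joint arm with a two-finger parallel gripper is mounted at the origin on the work surface. World frame = base frame: x ahead of the robot, y to its left, z up, the work surface at z = 0. Lengths are in m, angles in rad, forces in N, time in s.
With the tool pointing down it reaches from about 0.275 to 0.825 m from the base axis. Payload 5.2 kg.
Tool frame: the origin (TCP) lies at the very end of the fingers, on their centre line; the grasp point (between the pads) lies 19 mm behind it; z points along the fingers, y is the direction in which the jaws open and shut (so a half turn about z gives the same grasp; the last joint's range is limited). The gripper opens to 93 mm and grips with 3 to 60 N. Pads are 15 mm wide; open, the fingers measure 128 mm over their backs; the gripper's body (75 mm by 188 mm) begins 65 mm behind the grasp point.
Start: joints at [-0.203, 0.259, 1.535, -0, 1.348, -0.203], TCP at [0.55, 0, 0.188] pointing down, gripper open.
Joint ranges: [-3.14, 3.14], [-0.91, 2.08], [0.19, 2.58], [-1.22, 4.36], [0.22, 2.71], [-3.12, 3.12]. Speed limits (rad/s): [2.57, 2.57, 3.14, 3.14, 3.14, 3.14].

INTERFACE

Orientations are given as a 3x3 rotation matrix whose columns are the frame's x, y, z axes.
In Python, from bench import bot gives the robot as it stands.
- The arm moves only by the tool arm_command, never from a script. Its argument "deltas" is a list that holds one entry, the list of rows, each a list of 6 numbers: the shift along the tool's x, y, z in mm, then the turn, a rotation vector about the tool's x, y, z in degrees. In form: [[[tx, ty, tz, ax, ay, az], ...]]. A call has 1 to 5 rows; each row shifts and turns the pose as measured when the row begins, along the tool's axes as they then stand; what a row does not reach is not made up. A row lasts 1/12 s, in which the tool goes at most 41.7 mm and 7.16 degrees, less where a joint would pass 70% of its speed; a pose out of reach is approached as far as the arm can. A call is refused whole if a number of a shift passes 41.7 or a number of a turn 7.16, either way. A call with a gripper value outside its range is refused whole. "hand" is the opening, from 0 (shut) to 1 (fully open), set as the call begins (left out, the last holds). The fingers move at their own pace and stop on an object; "squeeze" is the grip in N (left out, the last holds). Time passes only in rows, so rows that do not move let the fingers close. It gives the time, the measured TCP pose, the force and the opening at its end, in the units of the state.
- bot.state(): the state, without advancing time (a new reading comes with each control period).
- bot.get_image(name): name is "scene" or "side" or "wrist"; returns the picture (400x640x3 uint8, red, green, blue); there is no depth.
- bot.calibration(name): a dict with "camera_matrix" (3x3 intrinsics, pixels), "rvec" (rotation vector, rad) and "tvec" (3), from world to camera coordinates, as OpenCV has them. Camera axes: x right, y down, z forward; pixel columns grow to the right and rows downward; lengths in m; the calibration is good to about 2 mm. A picture is of the moment at which its call begins: read the wrist's pose just before it. calibration takes no time and is no camera call; for the wrist camera it gives the pose at the moment of the call.
- bot.close_job(): hands the job in, once; it reports no verdict.
The state is a dict: "time": time; "joints": joint angles; "joint_vel": joint speeds; "joint_torque": joint torques, N m; "position": TCP position; "tool_rot": TCP orientation; "contact_force": force on the tool from outside, world axes, zero at the start; "ft_torque": the same for the moment, N m; "opening": finger opening in m.
Only numpy, scipy, OpenCV 4.12 (cv2) and the standard library are available. Lean on these libraries where they do the work, as an engineer would, in place of code of your own. Each camera call takes 0.05 s, during which the arm holds its last target. There are 200 camera calls.

## Working session

There is one attempt and no reset: what is moved stays moved. The work goes in short steps, Python scripts to look and compute and a tool call to move; the robot and the scene stay as the last step left them, time stands still between calls to the robot, and variables do not carry over. Pictures are saved under pics/ and viewed, about 8 in all and at most 12, crops included, and the job is handed in when it is done.

Besides the shell and the picture viewer there is one more tool, called in YAML: its name, and indented under it one key for each argument. arm_command: Moves the arm, as the interface text tells. Its arguments: {"type":"object","properties":{"deltas":{"type":"array","items":{"type":"array","items":{"type":"array","items":{"type":"number"}}}},"hand":{"type":"number"},"squeeze":{"type":"number"}},"required":["deltas"]}

```bash
mkdir -p pics; ls
python3 - <<'E'
from bench import bot
import cv2, numpy as np
for n in ["scene","side"]:
    im=bot.get_image(n); cv2.imwrite(f"pics/{n}0.png",im[:,:,::-1])
    c=bot.calibration(n); R=cv2.Rodrigues(np.array(c["rvec"]))[0]
    print(n,np.round(c["camera_matrix"],1).tolist(),"pos",np.round(-R.T@np.array(c["tvec"]).ravel(),3),"fwd",R[2].round(2))
s=bot.state();print(s["time"],s["position"],s["tool_rot"])
E
```

```text
pics
scene [[519.8, 0.0, 317.8], [0.0, 519.8, 198.4], [0.0, 0.0, 1.0]] pos [1.075 0.788 1.362] fwd [-0.37 -0.46 -0.81]
side [[403.2, 0.0, 316.1], [0.0, 403.2, 200.7], [0.0, 0.0, 1.0]] pos [-0.137 -0.63   0.894] fwd [ 0.51  0.53 -0.68]
0.1 [5.49478862e-01 1.34194766e-04 1.87112789e-01] [[-2.33745579e-06  9.99998750e-01 -1.58097999e-03]
 [ 9.99999947e-01  2.85103619e-06  3.24847222e-04]
 [ 3.24851324e-04 -1.58097915e-03 -9.99998697e-01]]
```

View pics/scene0.png

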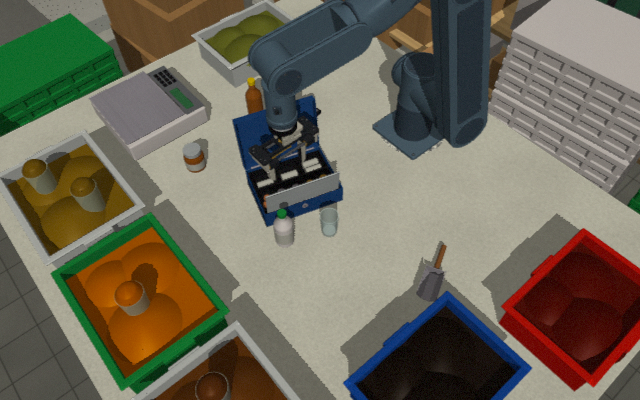

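View pics/side0.png

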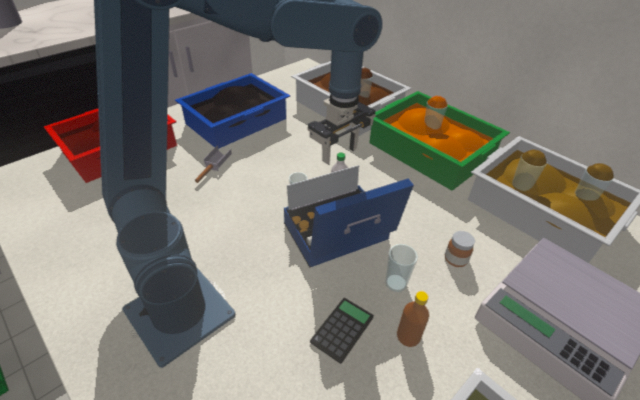

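The scene view shows the lid at (275,120), partly hidden by the arm, the cover at (303,190), bottle_a at (284,228) and glass_b at (329,222). The side view shows the lid's outer face at (360,222), the cover at (323,187), and glass_a at (401,267) behind the lid. I'll enlarge both for corner pixels.

Run:
```python
import cv2
a=cv2.imread("pics/scene0.png")[90:250,220:350]; cv2.imwrite("pics/c1.png",cv2.resize(a,None,fx=3.75,fy=3.75,interpolation=cv2.INTER_CUBIC))
b=cv2.imread("pics/side0.png")[150:300,275:425]; cv2.imwrite("pics/c2.png",cv2.resize(b,None,fx=4,fy=4,interpolation=cv2.INTER_CUBIC))
```

```text
(no output)
```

View pics/c1.png

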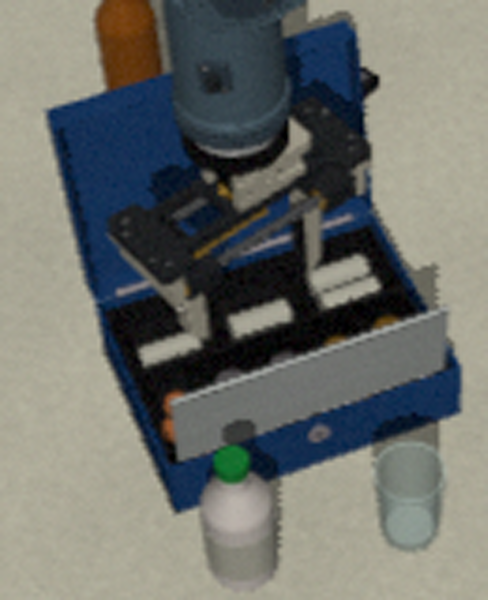

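View pics/c2.png

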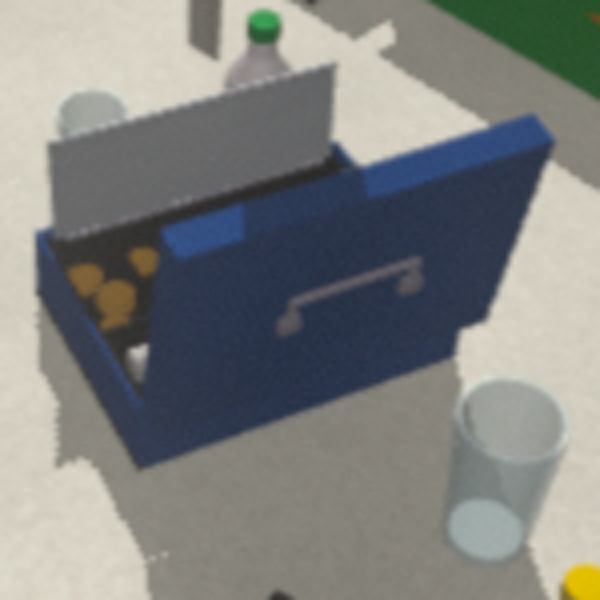

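Corner pixels read from the crops. Cover edge: scene (175,402) and (446,312), side (335,65) and (50,142). Lid outer edge: scene (48,112) and (350,22), side (552,142) and (172,260). Now I'll triangulate.

```bash
cat > h.py <<'E'
import cv2, numpy as np
from bench import bot
def cam(n):
    c=bot.calibration(n); R=cv2.Rodrigues(np.array(c["rvec"]))[0]; return np.array(c["camera_matrix"]),R,np.array(c["tvec"]).reshape(3,1)
def ray(n,p):
    K,R,t=cam(n); return (-R.T@t).ravel(), R.T@np.linalg.inv(K)@np.array([p[0],p[1],1.])
def plane(n,p,z):
    o,d=ray(n,p); return o+d*(z-o[2])/d[2]
def tri(p,q):
    P=[]
    for n in("scene","side"):
        K,R,t=cam(n);P.append(K@np.hstack([R,t]))
    X=cv2.triangulatePoints(P[0],P[1],np.array(p,float).reshape(2,1),np.array(q,float).reshape(2,1)).ravel();X=X[:3]/X[3]
    o,d=ray("scene",p);u=X-o;d=d/np.linalg.norm(d)
    return X, np.linalg.norm(u-d*(u@d))
def S(x,y): return (220+x/3.75,90+y/3.75)
def D(x,y): return (275+x/4,150+y/4)
def pix(n,X):
    K,R,t=cam(n); v=K@(R@np.array(X).reshape(3,1)+t); return (v[:2]/v[2]).ravel()
E
python3 - <<'E'
from h import *
np.set_printoptions(precision=4,suppress=True)
for k,a,b in [("cov far",S(175,402),D(335,65)),("cov near",S(446,312),D(50,142)),("lid far",S(48,112),D(552,142)),("lid near",S(350,22),D(172,260))]:
    print(k,*tri(a,b))
print("box near-back foot",plane("side",D(143,467),0))
print("box near-front foot",plane("side",D(38,290),0), plane("scene",S(458,410),0))
print("far-front foot",plane("scene",S(178,510),0))
print("far back rim?",plane("scene",S(97,305),.065))
print("glass_a foot",plane("side",D(485,530),0),"glass_b",plane("scene",S(410,525),0),"bottle_a",plane("scene",S(243,570),0))
E
```

```text
cov far [ 0.6261 -0.0071  0.1442] 0.0020506795940974645
cov near [0.4072 0.0649 0.1445] 0.0009936917196276885
lid far [ 0.5671 -0.2364  0.2473] 0.0009235042891576394
lid near [ 0.3187 -0.1567  0.2474] 0.0007717282156486407
box near-back foot [ 0.3401 -0.1141  0.    ]
box near-front foot [0.3942 0.0675 0.    ] [ 0.3914  0.0678 -0.    ]
far-front foot [ 0.6369 -0.0081 -0.    ]
far back rim? [ 0.584  -0.1841  0.065 ]
glass_a foot [ 0.4769 -0.3071  0.    ] glass_b [0.5001 0.1297 0.    ] bottle_a [0.6318 0.0735 0.    ]
```

Measured: box centre ≈ (0.488, −0.061), box x axis = (−0.306, −0.952), y axis = (0.952, −0.306). Cover angle is about 1.69 and lid angle about 1.7. The foot corner distances come out at 256 and 189 mm, which matches the given sizes.

I'll turn the tool +17.8° about z so that tool x = −box x and tool y = box y. Then I'll go in front of the cover with the fingers shut.

arm_command:
  deltas:
    - [[0,0,-3,0,0,6],[0,0,-3,0,0,6],[0,0,0,0,0,5.8],[25,-20,0,0,0,0],[22,-20,0,0,0,0]]
  hand: 0

```text
time: 0.52
position: [0.5266, 0.0541, 0.1904]
tool_rot: [[0.327, 0.945, -0.006], [0.945, -0.327, -0.001], [-0.003, -0.006, -1.0]]
contact_force: [0.6, 0.7, -0.3]
opening: 0.064
```

```bash
cat >> h.py <<'E'
C=np.array([.488,-.061]);BX=np.array([-.306,-.952]);BY=np.array([.952,-.306])
def rep():
    s=bot.state();p=s["position"];d=p[:2]-C;T=np.array(s["tool_rot"])
    f=np.array(s["contact_force"])
    print("t %.2f bx %.1f by %.1f z %.1f mm"%(s["time"],1e3*d@BX,1e3*d@BY,1e3*p[2]),"F(bx,by,z)",np.round([f[:2]@BX,f[:2]@BY,f[2]],1),"open",round(s["opening"],3),"x.bx %.3f x.by %.3f z"%(T[:2,0]@BX,T[:2,0]@BY),T[:,2].round(3))
E
python3 -c "
from h import *
rep()"
```

```text
t 0.52 bx -121.4 by 1.5 z 190.4 mm F(bx,by,z) [-0.8  0.4 -0.3] open 0.064 x.bx -1.000 x.by 0.022 z [-0.006 -0.001 -1.   ]
```

arm_command:
  deltas:
    - [[2,0,5,0,0,0],[0,0,5,0,0,0],[0,0,10,0,0,0],[0,0,20,0,0,0],[0,0,20,0,0,0]]

```text
time: 0.93
position: [0.5276, 0.0589, 0.1302]
tool_rot: [[0.322, 0.947, -0.0], [0.947, -0.322, -0.001], [-0.001, 0.0, -1.0]]
contact_force: [-0.2, 0.1, 0.3]
opening: 0.0306
```

```bash
python3 -c "
from h import *
rep()
b=bot.get_image('side')[130:280,255:455];a=bot.get_image('scene')[110:260,200:400]
cv2.imwrite('pics/v5.png',cv2.resize(np.vstack([a,b])[:,:,::-1],None,fx=2,fy=2,interpolation=cv2.INTER_CUBIC))"
```

```text
t 0.93 bx -126.2 by 1.1 z 130.2 mm F(bx,by,z) [-0.1 -0.2  0.3] open 0.031 x.bx -1.000 x.by 0.017 z [-0.    -0.001 -1.   ]
```

View pics/v5.png

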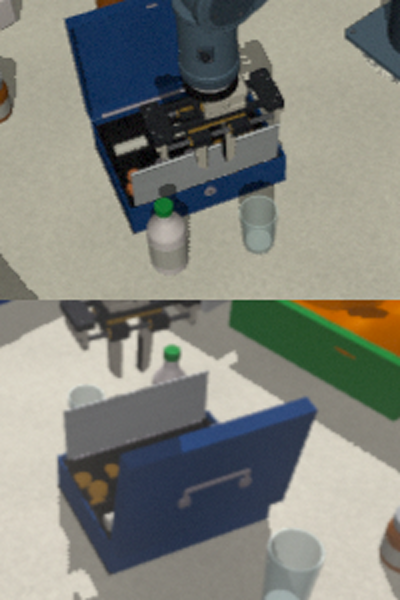

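The fingers stand in front of the cover, centred at about (215,155), clear of the bottle at (167,235) and the glass at (258,225). Nothing has been disturbed. I'll fold the cover along an arc about its hinge.

arm_command:
  deltas:
    - [[-10,0,0,0,0,0],[-11,0,0,0,0,0],[-12,0,0,0,0,0],[-10,0,1,0,0,0],[-9,0,2,0,0,0]]

```text
time: 1.45
position: [0.5086, 0.0038, 0.1264]
tool_rot: [[0.322, 0.947, -0.006], [0.947, -0.322, -0.001], [-0.003, -0.005, -1.0]]
contact_force: [0.6, -0.1, 0.0]
opening: 0.0005
```

```bash
python3 -c "
from h import *
rep()"
```

```text
t 1.45 bx -68.0 by -0.2 z 126.4 mm F(bx,by,z) [-0.1  0.6  0. ] open 0.0 x.bx -1.000 x.by 0.017 z [-0.006 -0.001 -1.   ]
```

arm_command:
  deltas:
    - [[-11,0,4,0,0,0],[-8,0,5,0,0,0],[-7,0,6,0,0,0],[-6,0,7,0,0,0],[-5,0,8,0,0,0]]

```text
time: 1.87
position: [0.4975, -0.0383, 0.0983]
tool_rot: [[0.326, 0.945, 0.002], [0.945, -0.326, -0.004], [-0.003, 0.003, -1.0]]
contact_force: [0.5, 0.4, -0.1]
opening: 0.0003
```

```bash
python3 -c "
from h import *
rep()
b=bot.get_image('side')[130:280,255:455];a=bot.get_image('scene')[110:260,200:400]
cv2.imwrite('pics/v6.png',cv2.resize(np.vstack([a,b])[:,:,::-1],None,fx=2,fy=2,interpolation=cv2.INTER_CUBIC))"
```

```text
t 1.87 bx -24.5 by 2.1 z 98.3 mm F(bx,by,z) [-0.5  0.4 -0.1] open 0.0 x.bx -1.000 x.by 0.021 z [ 0.002 -0.004 -1.   ]
```

View pics/v6.png

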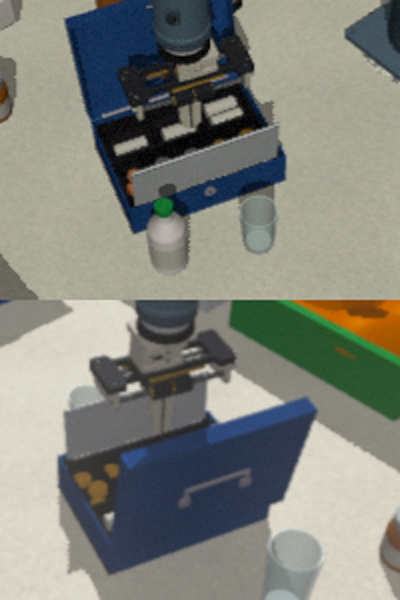

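Unexpected: the cover still stands at (205,160) while the fingers are now behind it, and no force was felt. I'll check where the TCP projects in the images against the visible fingertips.

```bash
python3 -c "
from h import *
rep()
p=bot.state()['position']
for n,o in(('scene',(200,110)),('side',(255,130))):
    q=(pix(n,p)-o)*2; print(n,q+(0 if n=='scene' else np.array([0,300])))
    q=(pix(n,[.5276,.0589,.1302])-o)*2; print('earlier',n,q+(0 if n=='scene' else np.array([0,300])))
K,R,t=cam('scene')
b=bot.get_image('scene')[110:230,215:355];
cv2.imwrite('pics/v7.png',cv2.resize(b[:,:,::-1],None,fx=5,fy=5,interpolation=cv2.INTER_CUBIC))"
```

```text
t 1.97 bx -24.5 by 0.6 z 96.9 mm F(bx,by,z) [-0.3 -0.6 -0. ] open 0.0 x.bx -1.000 x.by 0.022 z [-0.002 -0.003 -1.   ]
scene [189.99868121 136.01825367]
earlier scene [213.20885078 171.83600887]
side [156.76671211 444.16164873]
earlier side [128.10921149 386.15160862]
```

View pics/v7.png

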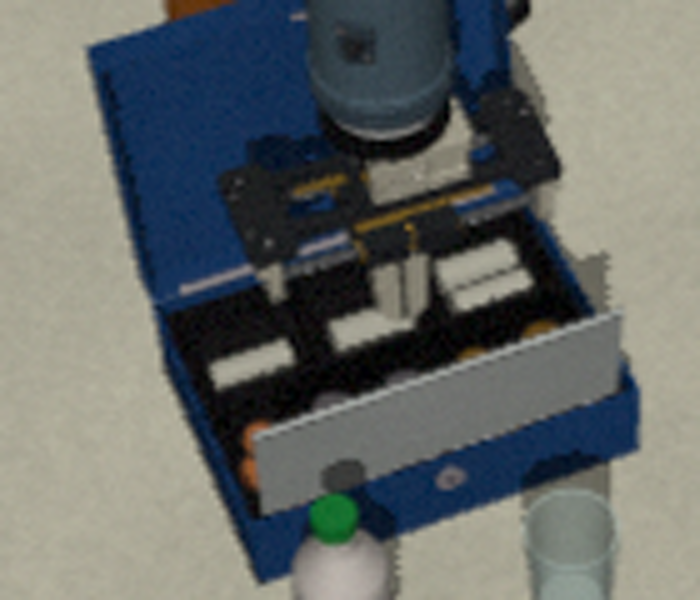

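The TCP projects about 5–6 px below the visible fingertips in both views. The real tips therefore sit roughly 15 mm higher than the reported TCP, so they passed just over the cover's edge. Nothing was touched. I'll go back over the cover and come down lower.

arm_command:
  deltas:
    - [[0,0,-35,0,0,0],[0,0,-35,0,0,0],[10,0,-25,0,0,0],[40,0,-5,0,0,0],[40,0,0,0,0,0]]

```text
time: 2.43
position: [0.5254, 0.0466, 0.2007]
tool_rot: [[0.333, 0.943, -0.006], [0.943, -0.333, -0.002], [-0.004, -0.005, -1.0]]
contact_force: [1.6, -0.9, -0.4]
opening: 0.0006
```

arm_command:
  deltas:
    - [[12,0,0,0,0,0],[0,0,30,0,0,0],[0,0,30,0,0,0],[0,0,18,0,0,0],[0,0,5,0,0,0]]

```text
time: 2.85
position: [0.5371, 0.07, 0.1217]
tool_rot: [[0.322, 0.947, 0.011], [0.947, -0.322, 0.001], [0.005, 0.01, -1.0]]
contact_force: [-0.3, 0.1, -1.1]
opening: 0.0002
```

```bash
python3 -c "
from h import *
rep()
a=bot.get_image('scene')[110:260,200:400]
b=bot.get_image('side')[130:280,255:455]
p=bot.state()['position']
for n,o in(('scene',(200,110)),('side',(255,130))):
    q=(pix(n,p)-o)*4; print(n,q+(0 if n=='scene' else np.array([0,300])))
cv2.imwrite('pics/v8.png',cv2.resize(a[:,:,::-1],None,fx=4,fy=4,interpolation=cv2.INTER_CUBIC))"
```

```text
t 2.85 bx -139.8 by 6.6 z 121.7 mm F(bx,by,z) [-0.  -0.3 -1.1] open 0.0 x.bx -1.000 x.by 0.017 z [ 0.011  0.001 -1.   ]
scene [425.37237686 365.31910101]
side [256.1893405  467.49377095]
```

View pics/v8.png

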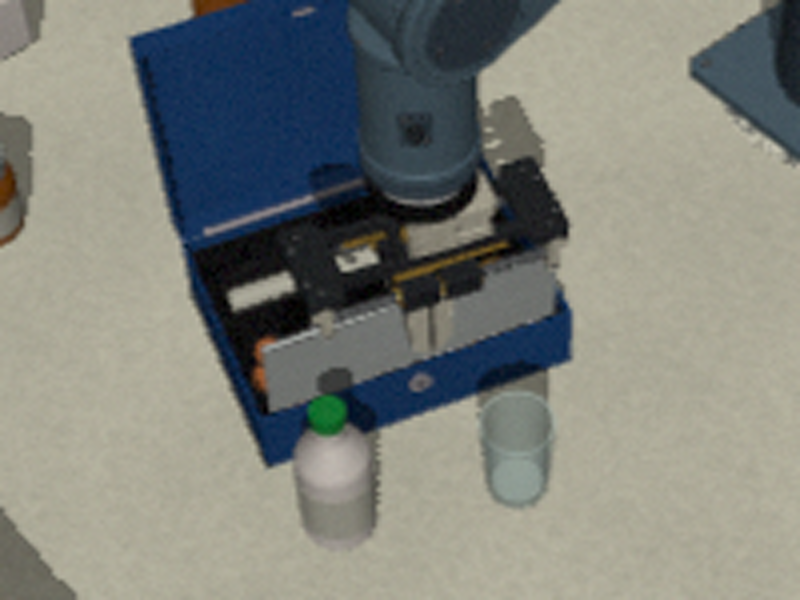

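The shut fingertips at (428,357) are in front of the cover plate, against a projected (425,365). The bottle and glass are untouched. I'll go 17 mm lower and push.

arm_command:
  deltas:
    - [[-5,-3,10,0,0,0],[-5,-2,8,0,0,0],[-10,0,0,0,0,0],[-10,0,0,0,0,0],[-10,0,0,0,0,0]]

```text
time: 3.37
position: [0.5237, 0.0323, 0.1098]
tool_rot: [[0.32, 0.947, 0.021], [0.947, -0.32, 0.001], [0.008, 0.02, -1.0]]
contact_force: [0.1, 1.2, -2.2]
opening: 0.0004
```

```bash
python3 -c "
from h import *
rep()"
```

```text
t 3.37 bx -99.8 by 5.5 z 109.8 mm F(bx,by,z) [-1.1 -0.2 -2.2] open 0.0 x.bx -1.000 x.by 0.014 z [ 0.021  0.001 -1.   ]
```

arm_command:
  deltas:
    - [[-10,0,0,0,0,0],[-10,0,1,0,0,0],[-10,0,2,0,0,0],[-8,0,3,0,0,0],[-6,0,4,0,0,0]]

```text
time: 3.78
position: [0.51, -0.0162, 0.1021]
tool_rot: [[0.323, 0.946, 0.027], [0.946, -0.323, 0.0], [0.009, 0.026, -1.0]]
contact_force: [0.4, 0.6, 0.5]
opening: 0.0005
```

```bash
python3 -c "
from h import *
rep()
b=bot.get_image('side')[130:280,255:455];a=bot.get_image('scene')[110:260,200:400]
cv2.imwrite('pics/v9.png',cv2.resize(np.vstack([a,b])[:,:,::-1],None,fx=2,fy=2,interpolation=cv2.INTER_CUBIC))"
```

```text
t 3.78 bx -49.4 by 7.2 z 102.1 mm F(bx,by,z) [-0.7  0.2  0.5] open 0.001 x.bx -1.000 x.by 0.018 z [ 0.027  0.    -1.   ]
```

View pics/v9.png

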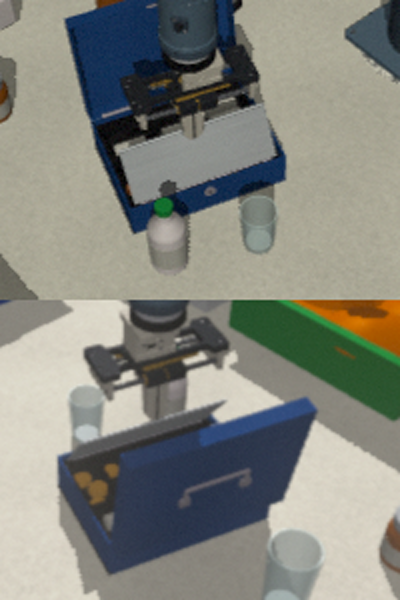

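The cover is folding, at roughly 45–50° now, with its edge at (195,130) in the scene view. I'll continue the arc.

arm_command:
  deltas:
    - [[-6,0,6,0,0,0],[-5,0,7,0,0,0],[-4,0,8,0,0,0],[-2,0,8,0,0,0],[-1,0,7,0,0,0]]

```text
time: 4.3
position: [0.5055, -0.0349, 0.0631]
tool_rot: [[0.323, 0.946, 0.029], [0.946, -0.323, -0.001], [0.008, 0.027, -1.0]]
contact_force: [-0.2, 0.2, 1.1]
opening: 0.0005
```

```bash
python3 -c "
from h import *
rep()"
```

```text
t 4.30 bx -30.2 by 8.6 z 63.1 mm F(bx,by,z) [-0.2 -0.2  1.1] open 0.0 x.bx -1.000 x.by 0.018 z [ 0.029 -0.001 -1.   ]
```

Nearly flat by the reported z. I'll press down gently until the force rises.

arm_command:
  deltas:
    - [[-4,0,3,0,0,0],[0,0,3,0,0,0],[0,0,3,0,0,0]]

```text
time: 4.55
position: [0.503, -0.0386, 0.0509]
tool_rot: [[0.323, 0.946, 0.025], [0.947, -0.323, 0.0], [0.008, 0.023, -1.0]]
contact_force: [0.9, -0.1, 0.6]
opening: 0.0001
```

```bash
python3 -c "
from h import *
rep()"
```

```text
t 4.55 bx -25.9 by 7.4 z 50.9 mm F(bx,by,z) [-0.2  0.8  0.6] open 0.0 x.bx -1.000 x.by 0.017 z [ 0.025  0.    -1.   ]
```

arm_command:
  deltas:
    - [[0,0,2,0,0,0],[0,0,2,0,0,0],[0,0,2,0,0,0]]

```text
time: 4.8
position: [0.5031, -0.0384, 0.044]
tool_rot: [[0.322, 0.946, 0.024], [0.947, -0.322, 0.0], [0.008, 0.023, -1.0]]
contact_force: [-0.6, -0.4, 0.3]
opening: 0.0004
```

```bash
python3 -c "
from h import *
rep()"
```

```text
t 4.80 bx -26.1 by 7.5 z 44.0 mm F(bx,by,z) [ 0.6 -0.4  0.3] open 0.0 x.bx -1.000 x.by 0.017 z [ 0.024  0.    -1.   ]
```

```bash
python3 -c "
from h import *
rep()
b=bot.get_image('side')[150:250,275:395];a=bot.get_image('scene')[130:230,225:345]
w=bot.get_image('wrist')[:,:,::-1]
k=lambda i:cv2.resize(i[:,:,::-1],None,fx=3,fy=3,interpolation=cv2.INTER_CUBIC)
cv2.imwrite('pics/v10.png',np.hstack([np.vstack([k(a),k(b)]),cv2.resize(np.pad(cv2.resize(w,(430,269)),((0,331),(0,0),(0,0))),(430,600))]))"
```

```text
t 4.80 bx -26.1 by 7.5 z 44.0 mm F(bx,by,z) [ 0.6 -0.4  0.3] open 0.0 x.bx -1.000 x.by 0.017 z [ 0.024  0.    -1.   ]
```

View pics/v10.png

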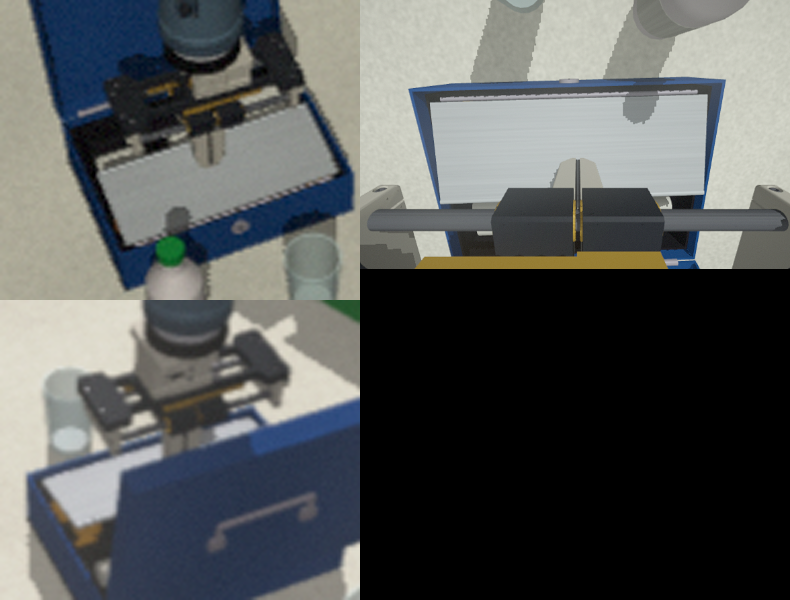

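The cover is down to about 10° and the tips sit on the plate. That confirms the reported z reads about 15–20 mm below the true tip. I'll keep pressing to a force stop.

arm_command:
  deltas:
    - [[0,0,2,0,0,0],[0,0,2,0,0,0],[0,0,2,0,0,0]]

```text
time: 5.2
position: [0.5039, -0.0384, 0.0386]
tool_rot: [[0.322, 0.946, 0.026], [0.947, -0.322, -0.0], [0.008, 0.025, -1.0]]
contact_force: [0.3, 0.3, 2.0]
opening: 0.0005
```

```bash
python3 -c "
from h import *
rep()"
```

```text
t 5.20 bx -26.4 by 8.2 z 38.6 mm F(bx,by,z) [-0.4  0.2  2. ] open 0.001 x.bx -1.000 x.by 0.017 z [ 0.026 -0.    -1.   ]
```

arm_command:
  deltas:
    - [[0,0,2,0,0,0],[0,0,2,0,0,0]]

```text
time: 5.37
position: [0.5041, -0.0384, 0.0344]
tool_rot: [[0.322, 0.946, 0.026], [0.947, -0.322, -0.0], [0.008, 0.025, -1.0]]
contact_force: [0.2, 0.5, 0.5]
opening: 0.0003
```

arm_command:
  deltas:
    - [[0,0,2,0,0,0]]

```text
time: 5.45
position: [0.5042, -0.0384, 0.0321]
tool_rot: [[0.322, 0.946, 0.026], [0.947, -0.322, -0.0], [0.008, 0.025, -1.0]]
contact_force: [0.3, 0.7, 0.8]
opening: 0.0005
```

```bash
python3 -c "
from h import *
rep()"
```

```text
t 5.45 bx -26.4 by 8.5 z 32.1 mm F(bx,by,z) [-0.7  0.1  0.8] open 0.001 x.bx -1.000 x.by 0.017 z [ 0.026 -0.    -1.   ]
```

Still no stop force. I'll measure the cover angle and the tip from the current image instead of trusting z.

```bash
python3 -c "
from h import *
rep()
np.set_printoptions(precision=1,suppress=True)
o=np.array((225,130))
for th in (0,.1,.2,.3):
    L=[]
    for v in(.118,-.118):
        bx=-.084+.092*np.cos(th);z=.0605+.092*np.sin(th)
        X=np.r_[C+bx*BX+v*BY,z]; L+=[(pix('scene',X)-o)*5]
    print(th,*L)
print('hinge',*[(pix('scene',np.r_[C-.084*BX+v*BY,.06])-o)*5 for v in(.118,-.118)])
p=bot.state()['position']
print('tcp',(pix('scene',p)-o)*5,'tcp+19',(pix('scene',p+[0,0,.019])-o)*5,'+30',(pix('scene',p+[0,0,.03])-o)*5)
a=bot.get_image('scene')[130:230,225:345]
cv2.imwrite('pics/v11.png',cv2.resize(a[:,:,::-1],None,fx=5,fy=5,interpolation=cv2.INTER_CUBIC))"
```

```text
t 5.45 bx -26.4 by 8.5 z 32.1 mm F(bx,by,z) [-0.7  0.1  0.8] open 0.001 x.bx -1.000 x.by 0.017 z [ 0.026 -0.    -1.   ]
0 [160.5 296.2] [505.5 182.6]
0.1 [159.2 287.9] [505.8 174. ]
0.2 [158.2 280.7] [506.5 166.4]
0.3 [157.8 274.6] [507.9 160. ]
hinge [208.4 407.1] [562.5 286.6]
tcp [344.8 308.9] tcp+19 [343.2 290.9] +30 [342.2 280.4]
```

View pics/v11.png

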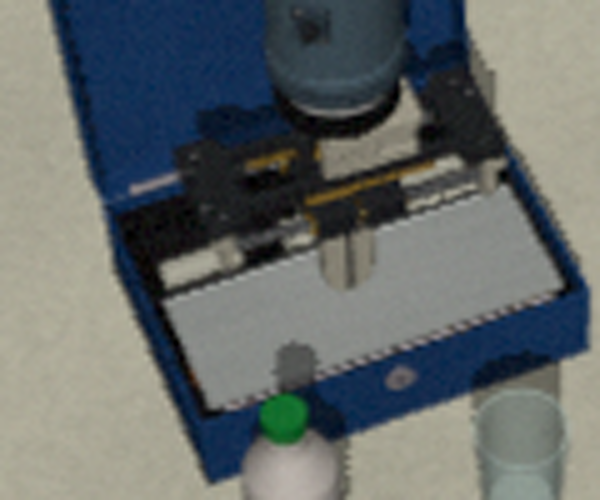

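The cover edge is at (163,298) and (505,188), against a prediction for angle 0 of (160,296) and (505,183). So the cover is essentially flat. I'll press once more for a seat force.

arm_command:
  deltas:
    - [[0,0,2,0,0,0],[0,0,2,0,0,0]]

```text
time: 5.67
position: [0.5043, -0.0384, 0.0305]
tool_rot: [[0.321, 0.947, 0.026], [0.947, -0.322, -0.0], [0.008, 0.025, -1.0]]
contact_force: [-10.9, 2.2, 35.1]
opening: 0.0003
```

```bash
python3 -c "
from h import *
rep()"
```

```text
t 5.67 bx -26.5 by 8.6 z 30.5 mm F(bx,by,z) [  1.3 -11.   35.1] open 0.0 x.bx -1.000 x.by 0.016 z [ 0.026 -0.    -1.   ]
```

A hard stop at 35 N on the fingertips shows the cover is seated flat, and the tip's true z is about 31 mm above the reported z. I'll retreat straight up, then go over the lid (free edge at z≈247 mm).

arm_command:
  deltas:
    - [[0,0,-10,0,0,0],[0,-2,-40,0,0,0],[0,-2,-41,0,0,0],[0,-2,-41,0,0,0],[0,0,-41,0,0,0]]

```text
time: 6.08
position: [0.4873, -0.0343, 0.201]
tool_rot: [[0.322, 0.947, 0.007], [0.947, -0.322, 0.006], [0.008, 0.005, -1.0]]
contact_force: [1.0, -1.0, 0.7]
opening: 0.0006
```

arm_command:
  deltas:
    - [[0,0,-41,0,0,0],[0,0,-15,0,0,0],[0,0,0,0,0,0]]

```text
time: 6.33
position: [0.49, -0.0354, 0.2683]
tool_rot: [[0.322, 0.947, 0.022], [0.947, -0.322, 0.002], [0.009, 0.021, -1.0]]
contact_force: [0.9, -0.8, 0.2]
opening: 0.0005
```

```bash
python3 -c "
from h import *
rep()"
```

```text
t 6.33 bx -25.0 by -5.9 z 268.3 mm F(bx,by,z) [0.5 1.1 0.2] open 0.0 x.bx -1.000 x.by 0.016 z [ 0.022  0.002 -1.   ]
```

arm_command:
  deltas:
    - [[-41,0,0,0,0,0],[-41,0,0,0,0,0],[-41,0,0,0,0,0],[-41,0,0,0,0,0],[-41,0,0,0,0,0]]

```text
time: 6.75
position: [0.4257, -0.2261, 0.2623]
tool_rot: [[0.304, 0.952, 0.025], [0.953, -0.304, 0.007], [0.014, 0.022, -1.0]]
contact_force: [1.1, -0.4, 0.6]
opening: 0.0004
```

```bash
python3 -c "
from h import *
rep()
print(bot.state()['joints'])"
```

```text
t 6.75 bx 176.2 by -8.8 z 262.3 mm F(bx,by,z) [0.1 1.2 0.6] open 0.0 x.bx -1.000 x.by -0.002 z [ 0.025  0.007 -1.   ]
[-0.7387866   0.07812776  1.57406607  0.02217562  1.4751599  -0.4318884 ]
```

arm_command:
  deltas:
    - [[-2,0,25,0,0,0],[0,0,25,0,0,0],[0,0,20,0,0,0],[0,0,7,0,0,0],[0,0,0,0,0,0]]

```text
time: 7.17
position: [0.4205, -0.2365, 0.1745]
tool_rot: [[0.318, 0.948, 0.018], [0.948, -0.318, 0.009], [0.014, 0.014, -1.0]]
contact_force: [-0.1, -0.5, 0.2]
opening: 0.0007
```

```bash
python3 -c "
from h import *
rep()"
```

```text
t 7.17 bx 187.7 by -10.6 z 174.5 mm F(bx,by,z) [0.5 0.  0.2] open 0.001 x.bx -1.000 x.by 0.013 z [ 0.018  0.009 -1.   ]
```

arm_command:
  deltas:
    - [[12,0,0,0,0,0],[12,0,0,0,0,0],[10,0,0,0,0,0],[10,0,0,0,0,0],[10,0,0,0,0,0]]

```text
time: 7.58
position: [0.4395, -0.1824, 0.1773]
tool_rot: [[0.318, 0.948, 0.018], [0.948, -0.318, 0.005], [0.011, 0.016, -1.0]]
contact_force: [-3.4, -3.5, 2.1]
opening: 0.0003
```

```bash
python3 -c "
from h import *
rep()"
```

```text
t 7.58 bx 130.4 by -9.0 z 177.3 mm F(bx,by,z) [ 4.4 -2.2  2.1] open 0.0 x.bx -1.000 x.by 0.012 z [ 0.018  0.005 -1.   ]
```

The lid is moving, with contact at about 4.4 N as expected. I'll follow the lid's arc in steps.

arm_command:
  deltas:
    - [[10,0,-1,0,0,0],[10,0,-1,0,0,0],[10,0,-1,0,0,0],[10,0,0,0,0,0],[10,0,1,0,0,0]]

```text
time: 8.0
position: [0.4572, -0.1299, 0.1817]
tool_rot: [[0.315, 0.949, 0.02], [0.949, -0.315, 0.001], [0.007, 0.019, -1.0]]
contact_force: [-1.7, -3.7, -0.6]
opening: 0.0005
```

```bash
python3 -c "
from h import *
rep()"
```

```text
t 8.00 bx 75.0 by -8.3 z 181.7 mm F(bx,by,z) [ 4.1 -0.5 -0.6] open 0.0 x.bx -1.000 x.by 0.009 z [ 0.02   0.001 -1.   ]
```

arm_command:
  deltas:
    - [[10,0,1,0,0,0],[10,0,2,0,0,0],[10,0,3,0,0,0],[10,0,4,0,0,0],[10,0,4,0,0,0]]

```text
time: 8.42
position: [0.4754, -0.0764, 0.1675]
tool_rot: [[0.315, 0.949, 0.022], [0.949, -0.315, 0.002], [0.008, 0.02, -1.0]]
contact_force: [-0.8, -2.1, 0.4]
opening: 0.0005
```

```bash
python3 -c "
from h import *
rep()"
```

```text
t 8.42 bx 18.5 by -7.3 z 167.5 mm F(bx,by,z) [ 2.3 -0.1  0.4] open 0.0 x.bx -1.000 x.by 0.009 z [ 0.022  0.002 -1.   ]
```

arm_command:
  deltas:
    - [[7,0,6,0,0,0],[7,0,6,0,0,0],[7,0,7,0,0,0],[7,0,7,0,0,0],[6,0,7,0,0,0]]

```text
time: 8.83
position: [0.488, -0.0377, 0.1316]
tool_rot: [[0.314, 0.949, 0.021], [0.949, -0.314, 0.005], [0.012, 0.019, -1.0]]
contact_force: [-0.1, -1.5, 0.4]
opening: 0.0
```

```bash
python3 -c "
from h import *
rep()"
```

```text
t 8.83 bx -22.2 by -7.1 z 131.6 mm F(bx,by,z) [1.5 0.4 0.4] open 0.0 x.bx -1.000 x.by 0.008 z [ 0.021  0.005 -1.   ]
```

arm_command:
  deltas:
    - [[5,0,6,0,0,0],[5,0,6,0,0,0],[5,0,6,0,0,0],[4,0,6,0,0,0],[4,0,6,0,0,0]]

```text
time: 9.25
position: [0.4967, -0.0127, 0.0975]
tool_rot: [[0.314, 0.949, 0.021], [0.949, -0.314, 0.006], [0.012, 0.018, -1.0]]
contact_force: [0.3, -0.8, 0.5]
opening: 0.0006
```

```bash
python3 -c "
from h import *
rep()"
```

```text
t 9.25 bx -48.7 by -6.5 z 97.5 mm F(bx,by,z) [0.7 0.5 0.5] open 0.001 x.bx -1.000 x.by 0.009 z [ 0.021  0.006 -1.   ]
```

arm_command:
  deltas:
    - [[2,0,5,0,0,0],[2,0,5,0,0,0],[2,0,4,0,0,0],[1,0,4,0,0,0],[1,0,4,0,0,0]]

```text
time: 9.67
position: [0.5, -0.0034, 0.0727]
tool_rot: [[0.314, 0.949, 0.02], [0.949, -0.315, 0.007], [0.013, 0.017, -1.0]]
contact_force: [-0.2, -0.5, 0.7]
opening: 0.0007
```

```bash
python3 -c "
from h import *
rep()"
```

```text
t 9.67 bx -58.5 by -6.2 z 72.7 mm F(bx,by,z) [ 0.5 -0.1  0.7] open 0.001 x.bx -1.000 x.by 0.009 z [ 0.02   0.007 -1.   ]
```

arm_command:
  deltas:
    - [[0,0,3,0,0,0],[0,0,3,0,0,0],[0,0,2,0,0,0]]

```text
time: 9.92
position: [0.5003, -0.0031, 0.0636]
tool_rot: [[0.315, 0.949, 0.02], [0.949, -0.315, 0.007], [0.013, 0.017, -1.0]]
contact_force: [-0.2, 0.3, 0.3]
opening: 0.0003
```

```bash
python3 -c "
from h import *
rep()"
```

```text
t 9.92 bx -58.8 by -6.0 z 63.6 mm F(bx,by,z) [-0.3 -0.3  0.3] open 0.0 x.bx -1.000 x.by 0.009 z [ 0.02   0.007 -1.   ]
```

arm_command:
  deltas:
    - [[0,0,1.5,0,0,0],[0,0,1.5,0,0,0],[0,0,1.5,0,0,0]]

```text
time: 10.17
position: [0.5005, -0.0032, 0.0603]
tool_rot: [[0.315, 0.949, 0.021], [0.949, -0.315, 0.008], [0.014, 0.017, -1.0]]
contact_force: [-9.1, 1.4, 28.2]
opening: 0.0005
```

```bash
python3 -c "
from h import *
rep()
o=np.array((205,90))
for th in (0,.1,.2):
    print(th,*[((pix('scene',np.r_[C+(.095-.19*np.cos(th)+.025*np.sin(th))*BX+v*BY,.066+.19*np.sin(th)+.025*np.cos(th)])-o)*4).round() for v in(.13,-.13)])
a=bot.get_image('scene')[90:240,205:355]
cv2.imwrite('pics/v12.png',cv2.resize(a[:,:,::-1],None,fx=4,fy=4,interpolation=cv2.INTER_CUBIC))"
```

```text
t 10.17 bx -58.9 by -5.8 z 60.3 mm F(bx,by,z) [ 1.4 -9.1 28.2] open 0.001 x.bx -1.000 x.by 0.009 z [ 0.021  0.008 -1.   ]
0 [232. 478.] [550. 370.]
0.1 [228. 460.] [549. 352.]
0.2 [223. 440.] [547. 332.]
```

Hard stop at z = 60.3, exactly the value predicted for fully shut. I'll retreat upward and take the last look.

arm_command:
  deltas:
    - [[0,0,-10,0,0,0],[0,0,-35,0,0,0],[0,0,-41,0,0,0],[0,0,-35,0,0,0],[0,0,-20,0,0,0]]

```text
time: 10.63
position: [0.4931, -0.0039, 0.2021]
tool_rot: [[0.315, 0.949, 0.009], [0.949, -0.316, 0.01], [0.012, 0.005, -1.0]]
contact_force: [0.1, -1.0, -0.2]
opening: 0.0004
```

arm_command:
  deltas:
    - [[-40,0,-20,0,0,0],[-40,0,0,0,0,0],[-40,0,0,0,0,0],[0,0,0,0,0,0],[0,0,0,0,0,0]]

```text
time: 11.05
position: [0.4597, -0.1193, 0.2279]
tool_rot: [[0.312, 0.95, 0.026], [0.95, -0.312, 0.002], [0.01, 0.024, -1.0]]
contact_force: [-0.2, 0.6, 0.0]
opening: 0.0004
```

```bash
python3 -c "
from h import *
rep()
a=bot.get_image('scene')[90:265,205:365];b=bot.get_image('side')[140:315,270:430]
cv2.imwrite('pics/v12.png',cv2.resize(np.hstack([a,b])[:,:,::-1],None,fx=2.5,fy=2.5,interpolation=cv2.INTER_CUBIC))
o=np.array((205,90))
for th in (0,.1): print(th,*[((pix('scene',np.r_[C+(.095-.19*np.cos(th)+.025*np.sin(th))*BX+v*BY,.066+.19*np.sin(th)+.025*np.cos(th)])-o)*2.5).round() for v in(.13,-.13)])"
```

```text
t 11.05 bx 64.2 by -9.1 z 227.9 mm F(bx,by,z) [-0.5 -0.3  0. ] open 0.0 x.bx -1.000 x.by 0.006 z [ 0.026  0.002 -1.   ]
0 [145. 299.] [344. 232.]
0.1 [143. 288.] [343. 220.]
```

View pics/v12.png

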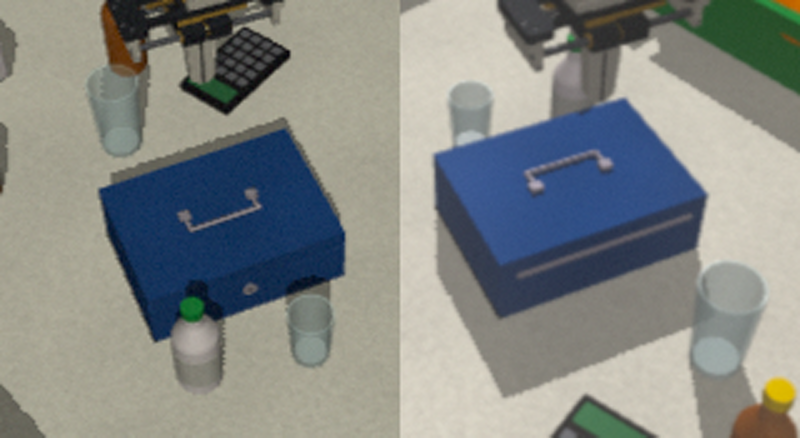

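The lid is shut flush. Its front edge runs from about (146,299) to (344,232), matching the shut prediction of (145,299) and (344,232). Bottles, glasses and calculator stand where they were, and the arm is clear.

```bash
python3 -c "
from bench import bot
print(bot.close_job())"
```

```text
the job is handed in; nothing more can be done
None
```

The cash box is closed: I folded the coin cover flat, then swung the lid fully shut in slow steps, pushing only with the shut fingertips. I handed it in at about 11 s of the 50 s allowed.

**Last checks**
- **Cover:** its edge pixels matched the prediction for angle 0 to within about 1 px, and pressing met a hard stop (35 N at the fingertips). I did not look at it again once the lid was moving.
- **Lid:** it met a hard stop (28 N at the fingertips) at exactly the reported height predicted for fully shut. Its front edge matched the predicted shut position to about 1 px.
- **Surroundings:** both glasses, the white bottle and the calculator look unmoved, and the arm was clear of everything. The amber bottle is only partly in the last picture. The jar and scoop were not rechecked, but the arm never went near them.
- **Tray:** it is hidden under the shut lid, so I could not check its seat at the end.

**What disagreed**
- **Fingertip height:** the real tips were about 31 mm above the reported TCP, judging by where the cover met its stop. Because of this my first pass went just over the cover without touching it. I repeated it lower and allowed for the offset when closing the lid.
- **Force readings:** while pressing down they read about 0–2 N, lower than the hinge data suggest. I relied on the hard stops and the pictures instead.

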